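Shut down and clear the specimen mounting station

ROBOT

A 7-joint arm with a two-finger parallel gripper is mounted at the origin on the work surface. World frame = base frame: x ahead of the robot, y to its left, z up, the work surface at z = 0. Lengths are in m, angles in rad, forces in N, time in s.
With the tool pointing down it reaches from about 0.425 to 0.95 m from the base axis. Payload 4.7 kg.
Tool frame: the origin (TCP) lies on the centre line of the jaws, within the pads' length; the fingertips stand robot.nose_length ahead of it and the grasp point (between the pads) lies 8 mm behind it (robot.nose_length is the distance from the TCP to the fingertips, in m); z points along the fingers, y is the line along which they close (so a half turn about z gives the same grasp; the last joint's range is limited). The gripper opens to 85 mm and grips with 20 to 120 N. Pads are 22 mm wide; open, the fingers measure 114 mm over their backs; the gripper's body (76 mm by 85 mm) begins 54 mm behind the grasp point. The pads swing forward as they close: fully open they stand 13 mm farther back than shut.
Start: joints at [-1.278, 0.469, -0.049, 1.532, 0.024, 1.141, -0.082], TCP at [0.213, 0.64, 0.219] pointing down, gripper open.
Joint ranges: [-2.59, 2.59], [-0.33, 1.99], [-1.39, 1.29], [0.1, 2.45], [-1.04, 4.18], [0.21, 1.99], [-2.66, 2.66]. Speed limits (rad/s): [2.57, 2.57, 3.14, 3.14, 3.14, 3.14, 3.14].

INTERFACE

Orientations are given as [roll, pitch, yaw] about the fixed x, y, z axes, in that order (R = Rz(yaw) Ry(pitch) Rx(roll)).
In Python, from plant import robot gives the robot as it stands. Calls block until the motion is done:
- robot.goto(position, orientation): joint-space move of the TCP to a pose.
- robot.move_straight(position, vel=0.15, attitude=None, contact_N=None): straight line of the TCP; attitude=None keeps the orientation; vel is the mean speed in m/s. With contact_N (N) it stops when the force on the tool has changed by that much, and returns True; else False.
- robot.move_joints(angles): joint-space move.
- robot.grip(opening, strength=None): opening from 0.0 (shut) to 1.0 (fully open); strength is the grip in N (None keeps the last); returns when the fingers have stopped.
- robot.sleep(seconds).
- robot.inverse_kinematics(position, orientation): joint angles nearest the present ones, or None.
- robot.sense(): the state.
- robot.grab_frame(name): name is "scene" or "top" or "wrist"; returns a dict with "image" (480x640x3 uint8, red, green, blue), "range_z" (480x640 float32, m along the optical axis (not along the pixel's ray), 0 where there is no reading), "fx", "fy", "cx", "cy" (pixels), "R" (3x3) and "t" (3): a world point X has camera coordinates R X + t. Camera axes: x right, y down, z forward; pixel columns grow to the right and rows downward; lengths in m; the calibration is good to about 2 mm. A picture is of the moment at which its call begins.
A pose or a line that the arm cannot do raises robot.IKError and nothing moves.
- robot.close_job(): hands the job in; it is judged then, once.
The state is a dict: "t": time; "joint_pos": joint angles; "joint_velocities": joint speeds; "effort": joint torques, N m; "tcp_pos": TCP position; "tcp_rot": TCP orientation; "wrist_force": force on the tool from outside, world axes, zero at the start; "torque": the same for the moment, N m; "opening": opening from 0.0 (shut) to 1.0 (fully open); "gripper_force": force on a finger pad.
Only numpy, scipy, OpenCV 4.12 (cv2) and the standard library are available. Lean on these libraries where they do the work, as an engineer would, in place of code of your own. Each camera call takes 0.05 s, during which the arm holds its last target. There are 200 camera calls.

TASK

The mounting run is finished: first switch the press off by swinging its isolator lever fully over, then clear the bench. Seat every white specimen mount fully down in a pocket of its own shape in the aluminium tray, and nest all the steel mould cups upright in one stack standing centred on top of the narrow pedestal. Leave the jar, the spanner and the mug alone.

Things in the scene. Friction and masses are not known exactly. Their poses are not given: they have to be found in the camera images.
- tray: Fixed aluminium specimen tray lying on the bench, 150 (its x) x 220 (its y) x 15 mm high, with six pockets 10 mm deep in 3 columns of 2. Origin: centre of the underside; z up. Pockets at tray x = -34 and +34 mm: round (diameter 44) at y = +70, square (38 x 38) at y = 0, oblong (58 along tray x, 30 along tray y) at y = -70 mm. Pocket floors are 5 mm above the underside.
- tray_hole0 (a point): Centre of the mouth (top edge, 15 mm above the bench) of a round pocket of the tray, at tray x = -34 mm; pocket floor 10 mm below. Axes as the tray's.
- tray_hole1 (a point): Centre of the mouth (top edge, 15 mm above the bench) of a round pocket of the tray, at tray x = +34 mm; pocket floor 10 mm below. Axes as the tray's.
- tray_hole2 (a point): Centre of the mouth (top edge, 15 mm above the bench) of a square pocket of the tray, at tray x = -34 mm; pocket floor 10 mm below. Axes as the tray's.
- tray_hole3 (a point): Centre of the mouth (top edge, 15 mm above the bench) of a square pocket of the tray, at tray x = +34 mm; pocket floor 10 mm below. Axes as the tray's.
- tray_hole4 (a point): Centre of the mouth (top edge, 15 mm above the bench) of an oblong pocket of the tray, at tray x = -34 mm; pocket floor 10 mm below. Axes as the tray's.
- tray_hole5 (a point): Centre of the mouth (top edge, 15 mm above the bench) of an oblong pocket of the tray, at tray x = +34 mm; pocket floor 10 mm below. Axes as the tray's.
- round1: Loose round mount, a plain white resin puck 40 mm in diameter, 22 mm tall, with a small dark steel section in its top face. Origin: centre of the underside; z up. 50 g. May be absent.
- round2: Loose round mount, a plain white resin puck 40 mm in diameter, 22 mm tall, with a small dark steel section in its top face. Origin: centre of the underside; z up. 50 g. May be absent.
- square1: Loose square mount, a plain white resin block 34 x 34 mm, sides along its x and y, 22 mm tall, with a small dark steel section in its top face. Origin: centre of the underside; z up. 50 g. May be absent.
- square2: Loose square mount, a plain white resin block 34 x 34 mm, sides along its x and y, 22 mm tall, with a small dark steel section in its top face. Origin: centre of the underside; z up. 50 g. May be absent.
- oblong1: Loose oblong mount, a plain white resin block 54 mm along its x, 26 mm along its y, 22 mm tall, with a small dark steel section in its top face. Origin: centre of the underside; z up. 50 g. May be absent.
- oblong2: Loose oblong mount, a plain white resin block 54 mm along its x, 26 mm along its y, 22 mm tall, with a small dark steel section in its top face. Origin: centre of the underside; z up. 50 g. May be absent.
- cup1: Loose steel mould cup, open upwards, 50 mm tall, about 120 g: foot 38 mm across, widening to a straight upright rim band 60 mm across from 34 mm up to the rim; wall 2.5 mm; inner floor 24 mm above the underside, so that a cup nested in another sits 24 mm higher than it. Origin: centre of the underside; z up to the mouth. May be absent.
- cup2: Loose steel mould cup, open upwards, 50 mm tall, about 120 g: foot 38 mm across, widening to a straight upright rim band 60 mm across from 34 mm up to the rim; wall 2.5 mm; inner floor 24 mm above the underside, so that a cup nested in another sits 24 mm higher than it. Origin: centre of the underside; z up to the mouth. May be absent.
- cup3: Loose steel mould cup, open upwards, 50 mm tall, about 120 g: foot 38 mm across, widening to a straight upright rim band 60 mm across from 34 mm up to the rim; wall 2.5 mm; inner floor 24 mm above the underside, so that a cup nested in another sits 24 mm higher than it. Origin: centre of the underside; z up to the mouth. May be absent.
- pedestal: Fixed grey pedestal: 68 mm round foot, 26 mm stem, flat round top 44 mm across, 40 mm above the bench. Origin: centre of the underside.
- pedestal_top (a point): Centre of the pedestal's flat top, 40 mm above the bench.
- isolator_base: Fixed grey block of the press isolator switch, 70 (x) x 50 (y) x 25 mm. Origin: centre of the underside. Its toggle lever pivots 22 mm above the underside about the block's y axis; it leans towards the block's -x when on and swings over to +x when off.
- isolator (a joint): Angle of the isolator's toggle lever (rad): 0 = on, leaning 0.5 rad from upright to the block's -x; 1.0 = fully off, leaning 0.5 rad to its +x. Stays where it is left; light friction.
- isolator_tip (a point): Centre of the 26 mm black ball at the end of the 80 mm isolator lever.
- resin_jar: Bystander: closed jar, 64 mm across, 85 mm tall. Origin: centre of the underside.
- spanner: Bystander: spanner lying flat, 170 mm long. Origin at its underside.
- mug: Bystander: white mug, 80 mm across, 90 mm tall. Origin: centre of the underside.

How it is judged:
By the outcome, as a careful person would: the job done as asked, in the order asked, and still so for the second after the job is handed in, with the robot touching nothing.
Of round1, round2, square1, square2, oblong1, oblong2 only 4 to 5 are there at a start; the rules pass over those that are not, and their reading is None.
Of cup1, cup2, cup3 only 2 to 3 are there at a start; the rules pass over those that are not, and their reading is None.
At some moment in a run one of round1, round2, square1, square2, oblong1, oblong2 may be knocked a few centimetres aside while the robot is not near it.
It also fails if it takes over 208 s, if anything falls off the work surface, if the arm or the gripper's body presses on something with over 40 N, if the wrist force passes 120 N, or if a joint passes its speed limit or range.

## Working session

There is one attempt and no reset: what is moved stays moved. The work goes in short steps, each a Python script; the robot and the scene stay as the last script left them, time stands still between calls to the robot, and variables do not carry over. Pictures are saved under pics/ and viewed, at most 14 in all, crops included, and the job is handed in when it is done.

```bash
ls; mkdir -p pics; python3 - <<'E'
from plant import robot
import cv2,numpy as np
print(robot.nose_length, robot.sense())
for n in ("scene","top"):
    f=robot.grab_frame(n); cv2.imwrite(f"pics/{n}0.png",f["image"][:,:,::-1]); np.savez(f"pics/{n}0.npz",**f)
    print(n,f["fx"],f["cx"],f["cy"],f["R"],f["t"],-f["R"].T@f["t"])
E
```

```text
pics
0.011 {'t': 0.0, 'joint_pos': array([-1.27790791,  0.46944528, -0.04861529,  1.53370636,  0.02410516,
        1.14101678, -0.08230147]), 'joint_velocities': array([ 0.00176654,  0.00038384,  0.0008298 , -0.00066147,  0.00032696,
        0.0016925 , -0.00115362]), 'effort': array([ 2.66895922e-04, -5.10302603e+01, -4.65182390e-02, -2.37704104e+01,
        1.06433328e-02,  7.62377225e-03,  6.29033892e-06]), 'tcp_pos': array([0.21326272, 0.63977011, 0.21825367]), 'tcp_rot': array([-3.13960409e+00,  7.00479661e-05,  2.81985506e+00]), 'wrist_force': array([-0.66350366, -0.55412699,  0.20390612]), 'torque': array([-0.01797569, -0.02304871, -0.03682063]), 'gripper_force': 0.0, 'opening': 0.997508023905081}
scene 538.145649348638 318.4440012350437 238.0026794178507 [[ 0.87956926  0.47566515 -0.01002937]
 [ 0.24331732 -0.46784168 -0.84965925]
 [-0.40884545  0.74489384 -0.52723673]] [-0.52985241 -0.05052741  1.38977479] [ 1.04653919 -0.80684117  0.68449516]
top 459.62471136062805 316.6860148076561 243.608887617131 [[ 0.00993557 -0.99986547 -0.0130508 ]
 [-0.98607528 -0.00763019 -0.16612442]
 [ 0.16600249  0.01451961 -0.98601844]] [0.04240894 0.58654342 1.14972423] [0.38709753 0.03018512 1.23164194]
```

View pics/scene0.png

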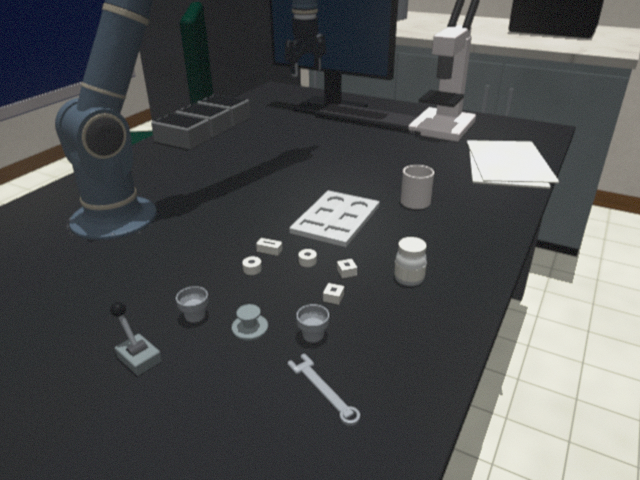

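View pics/top0.png

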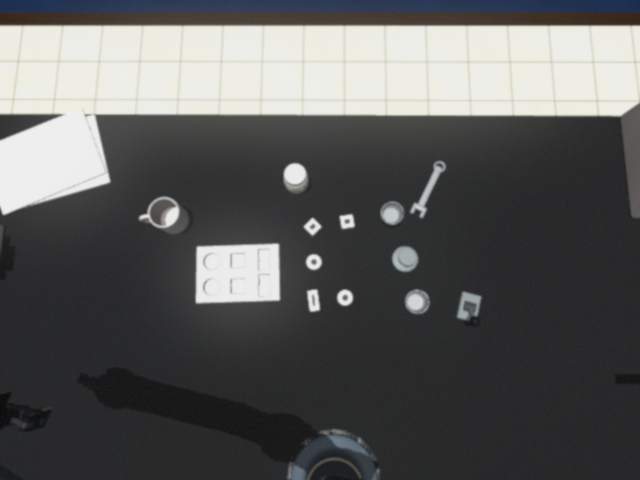

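The scene view shows 5 mounts (2 square, 2 round, 1 oblong), 2 cups and the pedestal between them. In the top view the tray is at about (238,273), squares at (313,227) and (347,222), rounds at (314,262) and (345,298), and the oblong at (313,300). The cups are at (392,213) and (417,301), the pedestal at (405,259), the isolator at (468,306) and its ball at (474,321).

Next I'll take closer views with the wrist camera.

```bash
cat > h.py <<'E'
import numpy as np, cv2
from plant import robot
def O(yaw): return [np.pi,0,yaw]
def ray(f,uv,z):
    "cast pixel(s) onto plane z"
    uv=np.atleast_2d(uv).astype(float)
    d=np.c_[(uv[:,0]-f["cx"])/f["fx"],(uv[:,1]-f["cy"])/f["fy"],np.ones(len(uv))]@f["R"]
    c=-f["R"].T@f["t"]
    return c+d*((z-c[2])/d[:,2])[:,None]
def proj(f,X):
    p=np.asarray(f["R"])@X+f["t"]; return np.array([f["fx"]*p[0]/p[2]+f["cx"],f["fy"]*p[1]/p[2]+f["cy"]])
def tri(f1,u1,f2,u2):
    "two-view triangulation"
    P=[np.array([[f["fx"],0,f["cx"]],[0,f["fy"],f["cy"]],[0,0,1]])@np.c_[f["R"],f["t"]] for f in (f1,f2)]
    X=cv2.triangulatePoints(P[0],P[1],np.array(u1,float).reshape(2,1),np.array(u2,float).reshape(2,1))
    return (X[:3]/X[3]).ravel()
def shot(name):
    f=robot.grab_frame("wrist"); np.savez(f"pics/{name}.npz",**f); cv2.imwrite(f"pics/{name}.png",f["image"][:,:,::-1]); return f
E
python3 - <<'E'
from h import *
f=dict(np.load("pics/top0.npz"))
for n,uv,z in [("tray",(238,273),.015),("sq",(313,227),.022),("sq",(347,222),.022),("ro",(314,262),.022),("ro",(345,298),.022),("ob",(313,300),.022),("cup",(392,213),.05),("cup",(417,301),.05),("ped",(405,259),.04),("iso",(468,306),.025),("ball",(474,321),.092)]:
    print(n,ray(f,uv,z)[0].round(3), "range z-check", (f["range_z"][uv[1],uv[0]]*np.array([(uv[0]-f["cx"])/f["fx"],(uv[1]-f["cy"])/f["fy"],1])-f["t"])@f["R"])
for i,(x,y,z) in enumerate([(.56,0.19,.4),(.5,0.0,.4),(.5,-.25,.4)]):
    for yaw in (0,np.pi/2,-np.pi/2,np.pi):
        q=robot.inverse_kinematics([x,y,z],O(yaw)); print(i,yaw, None if q is None else np.round(q,2))
robot.goto([.55,0.05,.4],O(np.pi/2)) 
g=shot("w0"); print(-g["R"].T@g["t"],g["R"],g["fx"],robot.sense()["t"],robot.sense()["tcp_pos"])
E
```

```text
tray [0.511 0.257 0.015] range z-check [0.51123958 0.25727255 0.01235786]
sq [0.636 0.058 0.022] range z-check [0.63556795 0.05830927 0.02364231]
sq [ 0.65  -0.033  0.022] range z-check [ 0.64940723 -0.03269829  0.02601557]
ro [0.541 0.055 0.022] range z-check [0.54103038 0.0545945  0.02368719]
ro [ 0.447 -0.027  0.022] range z-check [ 0.44710398 -0.02748134  0.02190234]
ob [0.441 0.056 0.022] range z-check [0.44112108 0.05615245 0.02199497]
cup [ 0.669 -0.15   0.05 ] range z-check [ 0.67503196 -0.1534744   0.02572405]
cup [ 0.44  -0.209  0.05 ] range z-check [ 0.44089761 -0.21425082  0.02578769]
ped [ 0.549 -0.183  0.04 ] range z-check [ 0.54877509 -0.18298577  0.04015259]
iso [ 0.429 -0.346  0.025] range z-check [ 0.42895253 -0.34285141  0.03476191]
ball [ 0.391 -0.338  0.092] range z-check [ 0.39082534 -0.33385889  0.10465159]
0 0 [-0.91  0.25  0.67  1.5  -0.16  1.45 -1.81]
0 1.5707963267948966 [-0.76  0.24  0.46  1.49 -0.11  1.44 -0.3 ]
0 -1.5707963267948966 [ 0.4   0.44 -1.17  1.42  0.41  1.54  2.39]
0 3.141592653589793 [-0.57  0.23  0.21  1.48 -0.05  1.44  1.22]
1 0 [-0.83  0.05  0.8   1.69 -0.04  1.41 -1.6 ]
1 1.5707963267948966 [-0.7   0.05  0.66  1.69 -0.03  1.41 -0.04]
1 -1.5707963267948966 None
1 3.141592653589793 [-0.62  0.05  0.57  1.69 -0.03  1.41  1.53]
2 0 [-0.35  0.22  0.91  1.58 -0.17  1.43 -0.99]
2 1.5707963267948966 [-0.35  0.22  0.91  1.58 -0.17  1.43  0.58]
2 -1.5707963267948966 [-0.48  0.26  1.12  1.58 -0.24  1.45 -2.49]
2 3.141592653589793 [ 0.59  0.19 -0.24  1.53  0.04  1.43  1.92]
[0.55010644 0.11866961 0.55366864] [[ 0.99999498  0.00255303 -0.00187934]
 [ 0.0029669  -0.96254906  0.27109133]
 [-0.00111686 -0.27109554 -0.9625518 ]] 342.9968652531361 2.6417 [0.54996936 0.05133259 0.39957793]
```

View pics/w0.png

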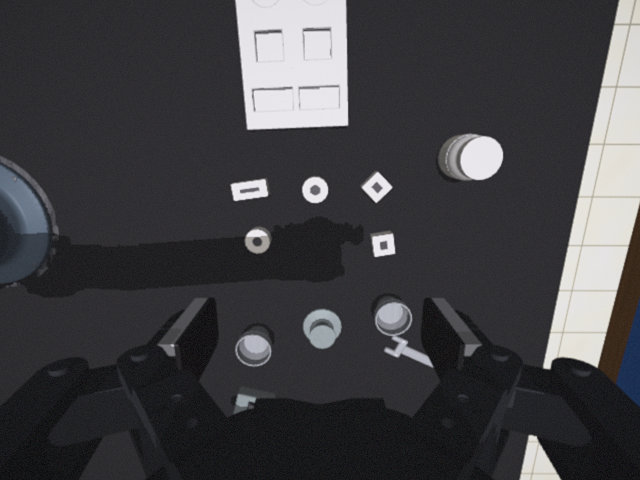

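The wrist view shows everything at about 1.6 mm/px. The tray is at the top, mounts run from (249,190) to (383,245), the cups are at (254,346) and (393,317), and the pedestal is at (322,330). The dark sections make good centre marks. Next is a view of the isolator, from two places.

```bash
python3 - <<'E'
from h import *
robot.goto([.50,-.38,.33],O(np.pi/2)); a=shot("iso1"); print(robot.sense()["t"])
robot.move_straight([.44,-.42,.33],vel=.2); b=shot("iso2")
print(robot.sense()["t"],proj(b,np.array([.43,-.345,.025])),proj(a,np.array([.43,-.345,.025])))
im=np.hstack([a["image"][100:400,100:420],b["image"][100:400,160:480]])[:,:,::-1]
cv2.imwrite("pics/isoc.png",cv2.convertScaleAbs(im,alpha=2))
E
```

```text
4.3
4.8583 [311.1865561  140.39958245] [265.17973832 172.98967475]
```

View pics/isoc.png

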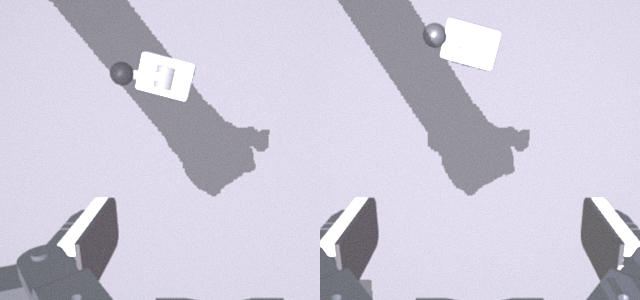

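The isolator crop shows the ball at (222,173) in view 1 and (274,135) in view 2. The block is at about (265,176) and (311,145), turned a little clockwise in the image. Now I'll triangulate it and swing the lever.

```bash
python3 - <<'E'
from h import *
a=dict(np.load("pics/iso1.npz"));b=dict(np.load("pics/iso2.npz"))
print("ball",tri(a,(222,173),b,(274,135)))
yaws=[]; cs=[]
for f,c in ((a,(265,176)),(b,(311,145))):
    g=cv2.cvtColor(f["image"],cv2.COLOR_RGB2GRAY); m=(g>65).astype(np.uint8)   # block
    m[:c[1]-40]=0;m[c[1]+40:]=0;m[:,:c[0]-45]=0;m[:,c[0]+45:]=0
    cn=max(cv2.findContours(m,0,2)[0],key=cv2.contourArea)
    W=ray(f,cn[:,0,:],.025)[:,:2]*1000
    r=cv2.minAreaRect(W.astype(np.float32)); print(cv2.minAreaRect(cn),r); cs.append(cv2.minAreaRect(cn)[0])
print("block",tri(a,cs[0],b,cs[1]))
E
```

```text
ball [ 0.39040175 -0.34047575  0.08706191]
((264.5, 175.5), (79.0, 89.0), 90.0) ((427.1083068847656, -349.8321533203125), (121.80592346191406, 102.55494689941406), 0.1541832685470581)
((310.5, 144.5), (79.0, 89.0), 90.0) ((428.7423095703125, -351.52142333984375), (97.8496322631836, 118.12370300292969), 89.99127197265625)
block [ 0.42849672 -0.34937543  0.01925812]
```

```bash
python3 - <<'E'
from h import *
yaw=-.22; d=np.array([np.cos(yaw),np.sin(yaw),0]); ball=np.array([.3905,-.3405,.086])
robot.grip(0.0,40)
best=None
s=ball-.042*d
for y in (yaw,yaw+np.pi):
    q=robot.inverse_kinematics(s+[0,0,.12],O(y)); print(y,q)
    if q is not None and (best is None or abs(q[6])<best[0]): best=(abs(q[6]),y)
y=best[1]
robot.goto(s+[0,0,.12],O(y)); robot.move_straight(s,vel=.15)
print(robot.move_straight(ball+.066*d,vel=.06,contact_N=20)); S=robot.sense(); print(S["t"],(S["tcp_pos"]-ball)@d,S["wrist_force"])
p=S["tcp_pos"]; robot.move_straight(p-.03*d,vel=.1); robot.move_straight(p-.03*d+[0,0,.15],vel=.25)
robot.grip(1.0)
robot.goto([.50,-.38,.33],O(np.pi/2)); a=shot("iso3"); print(robot.sense()["t"])
cv2.imwrite("pics/iso3c.png",cv2.resize(a["image"][100:400,100:420,::-1],None,fx=2,fy=2))
E
```

```text
-0.22 [-0.34700206  0.35592803  1.2841649   2.03847895 -0.39923243  1.0350283
 -0.65953435]
2.921592653589793 [ 0.01216852  0.19217098  0.76187946  2.02686499 -0.15933604  0.98077393
  2.2047415 ]
True
8.8167 -0.017849161994497587 [-4.78626749  1.92502526  9.37837857]
12.2583
```

View pics/iso3c.png

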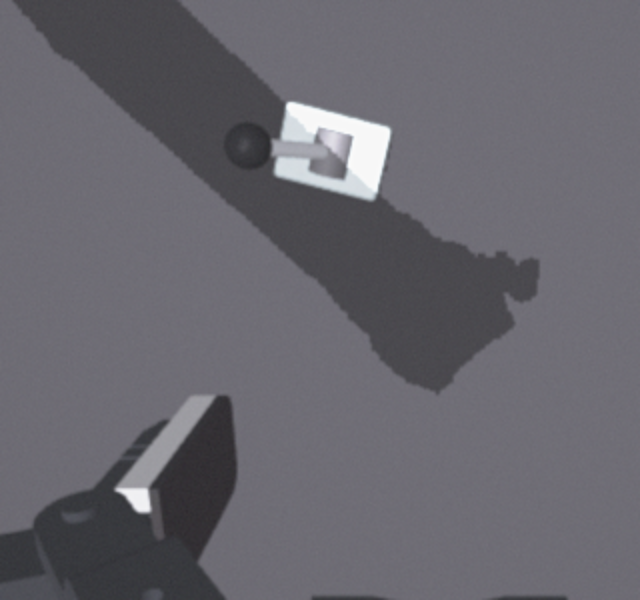

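The lever hasn't moved: the ball is still at (224,173), so the initial contact tripped the stop. I'll push again in small force-checked steps.

```bash
python3 - <<'E'
from h import *
yaw=-.24; d=np.array([np.cos(yaw),np.sin(yaw),0]); ball=np.array([.3905,-.3405,.086])
robot.grip(0.0)
s=ball-.042*d
robot.goto(s+[0,0,.10],O(-.22)); robot.move_straight(s,vel=.2)
robot.move_straight(ball+.035*d,vel=.06); print(robot.sense()["wrist_force"])
for k in np.arange(.04,.0631,.004):
    robot.move_straight(ball+k*d,vel=.05); S=robot.sense(); F=-S["wrist_force"]@d; print(k,F.round(1),S["wrist_force"].round(1))
    if F>22: break
p=S["tcp_pos"]; robot.move_straight(p-.03*d,vel=.1); robot.move_straight(p-.03*d+[0,0,.15],vel=.25)
robot.grip(1.0)
robot.goto([.50,-.38,.33],O(np.pi/2)); a=shot("iso4"); print(robot.sense()["t"])
cv2.imwrite("pics/iso4c.png",cv2.resize(a["image"][100:400,100:420,::-1],None,fx=2,fy=2))
E
```

```text
[0.60095116 0.62108284 0.11696907]
0.04 0.4 [-0.4  0.3 -0.1]
0.044 0.6 [-0.5  0.4 -0.7]
0.047999999999999994 1.0 [-0.8  0.9  0.3]
0.05199999999999999 -0.3 [ 0.2 -0.5  0.2]
0.05599999999999999 -0.2 [ 0.5  0.9 -0.5]
0.059999999999999984 7.4 [-7.1  2.3  5.6]
21.4667
```

View pics/iso4c.png

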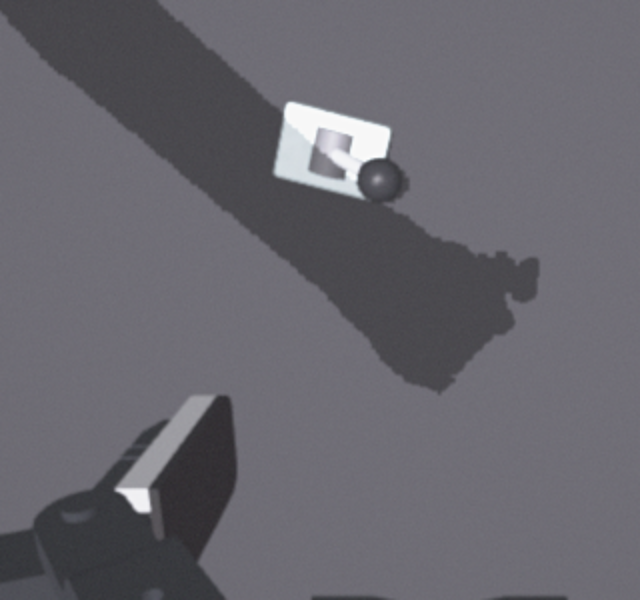

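The ball is now at (290,190) in the full frame, about 78 mm of travel, and the force rose at the end, so it's at the stop and fully over. Next I'll measure the tray, the pedestal and the objects from straight above.

```bash
cat >> h.py <<'E'
def nadir(x,y,z=.28,name=None):
    "wrist camera straight above (x,y)"
    robot.goto([x,y-.067,z],O(np.pi/2))
    f=robot.grab_frame("wrist")
    if name: np.savez(f"pics/{name}.npz",**f)
    return f
def blob(f,x,y,z,half,debug=None,thr=None):
    "bright blob nearest (x,y,z) in a window of half m -> hull contour (px), world hull on plane z"
    c=proj(f,np.array([x,y,z])); s=int(half*f["fx"]/(-(f["R"].T@f["t"])[2]-z)); x0,y0=[max(0,int(v)-s) for v in c]
    w=cv2.cvtColor(f["image"],cv2.COLOR_RGB2GRAY)[y0:y0+2*s,x0:x0+2*s]
    t,m=cv2.threshold(w,thr or 0,255,cv2.THRESH_BINARY+(0 if thr else cv2.THRESH_OTSU))
    cs=[k for k in cv2.findContours(m,cv2.RETR_EXTERNAL,cv2.CHAIN_APPROX_NONE)[0] if cv2.contourArea(k)>150]
    k=min(cs,key=lambda k:np.linalg.norm(k[:,0].mean(0)+[x0,y0]-c))
    h=cv2.convexHull(k)+np.array([x0,y0])
    if debug is not None: cv2.polylines(debug,[h],True,(255,0,0),1)
    return h, ray(f,h[:,0],z)[:,:2]
def centre(W):
    M=cv2.moments((W*1e3-W.mean(0)*1e3).astype(np.float32)[:,None]); return np.array([M["m10"],M["m01"]])/M["m00"]/1e3+W.mean(0)
def rect(W):
    (cx,cy),(a,b),th=cv2.minAreaRect((W*1e3).astype(np.float32))
    return np.array([cx,cy])/1e3,(round(a,1),round(b,1)),th  # th deg: direction of a
E
python3 - <<'E'
from h import *
out=[]
f=nadir(.55,-.18,.33,"ped"); d=f["image"].copy()
for n,x,y,z,hf in [("ped",.549,-.183,.04,.045),("cup",.669,-.15,.05,.045),("cup",.44,-.209,.05,.045)]:
    h,W=blob(f,x,y,z,hf,d); print(n,centre(W).round(4),rect(W))
out.append(d)
f=nadir(.545,.01,.33,"mnt"); d=f["image"].copy()
g=dict(np.load("pics/w0.npz"))
for n,x,y in [("sq",.636,.058),("sq",.65,-.033),("ro",.541,.055),("ro",.447,-.027),("ob",.441,.056)]:
    h,W=blob(f,x,y,.022,.04,d); h2,W2=blob(g,x,y,.022,.04)
    print(n,centre(W).round(4),rect(W),"tri",tri(f,centre(h[:,0].astype(float)),g,centre(h2[:,0].astype(float))).round(4))
out.append(d)
f=nadir(.511,.257,.38,"tray"); d=f["image"].copy(); h,W=blob(f,.511,.257,.015,.16,d); print("tray",centre(W),rect(W)); out.append(d)
print(robot.sense()["t"])
cv2.imwrite("pics/det.png",np.vstack([np.hstack([out[0][:300,120:520],out[1][:300,120:520]]),np.hstack([out[2][:300,120:520],np.zeros_like(d[:300,:400])])])[:,:,::-1])
E
```

```text
ped [ 0.5543 -0.1893] (array([ 0.55437   , -0.18916959]), (62.5, 62.4), 26.429502487182617)
cup [ 0.6701 -0.1516] (array([ 0.67007086, -0.15182831]), (60.0, 58.7), 0.05884191766381264)
cup [ 0.4398 -0.2092] (array([ 0.44055124, -0.20777846]), (53.9, 59.7), 62.72966003417969)
sq [0.6375 0.0584] (array([0.63741455, 0.0586384 ]), (34.9, 33.7), 44.80512619018555) tri [0.6378 0.0588 0.0207]
sq [ 0.6525 -0.034 ] (array([ 0.652552 , -0.0339603]), (34.6, 34.7), 9.330933570861816) tri [ 0.6529 -0.034   0.0202]
ro [0.5425 0.0541] (array([0.54253186, 0.05405135]), (38.9, 37.9), 89.79302215576172) tri [0.5424 0.0545 0.0204]
ro [ 0.4494 -0.0283] (array([ 0.44927258, -0.02798869]), (39.1, 39.9), 89.79794311523438) tri [ 0.4483 -0.0285  0.0161]
ob [0.4411 0.0539] (array([0.44102676, 0.05394432]), (54.4, 26.4), 8.148387908935547) tri [0.4408 0.0542 0.0207]
tray [0.51140631 0.2564843 ] (array([0.51154614, 0.25660315]), (151.0, 220.8), 2.3560943603515625)
24.025
```

View pics/det.png

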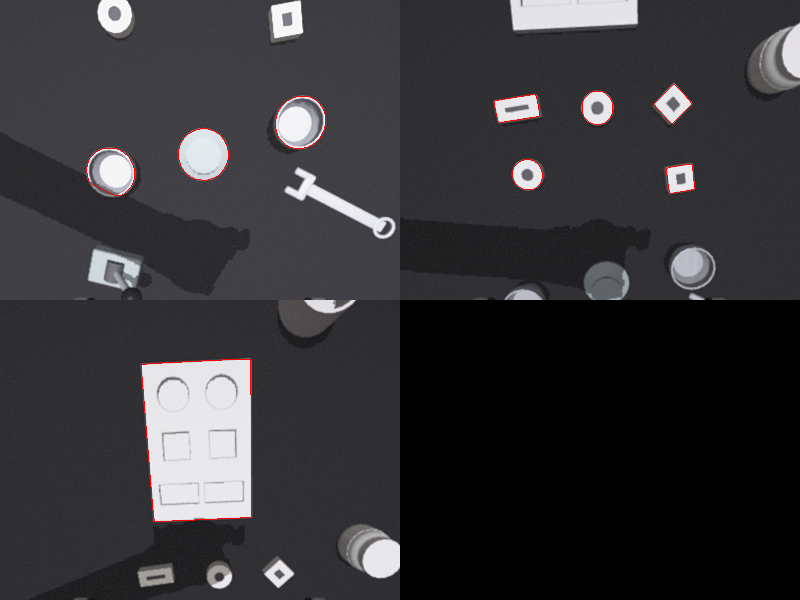

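Detections are clean:
- **Mounts:** outlines fit, and the triangulated top heights of 20–21 mm agree with 22.
- **Tray:** 151 x 221 mm at +2.36°.
- **Pedestal:** the hull is the foot circle, at (203,154) in the crop.

Next I'll calibrate the fingertip height and the camera-to-arm offset by gripping one round mount in two directions.

```bash
cat >> h.py <<'E'
def up(z=.20,vel=.3):
    p=robot.sense()["tcp_pos"]; robot.move_straight([p[0],p[1],z],vel=vel)
E
python3 - <<'E'
from h import *
robot.grip(.62,25)
robot.goto([.56,.115,.08],O(np.pi/2))
for o in (.62,.47):
    robot.grip(o); 
    robot.move_straight([.56,.115,.04],vel=.15)
    c=robot.move_straight([.56,.115,.008],vel=.03,contact_N=5); S=robot.sense(); print("probe",o,c,S["tcp_pos"][2],S["opening"],S["t"]); robot.move_straight([.56,.115,.05],vel=.2)
x,y=.5425,.0541
for yaw in (np.pi/2,0):
    robot.grip(.62); robot.goto([x,y,.08],O(yaw)); robot.move_straight([x,y,.024],vel=.15); robot.grip(0.3); S=robot.sense(); print(S["opening"],S["gripper_force"],S["tcp_pos"])
    robot.grip(.62); up(.08)
f=nadir(x,y,.28,"cal"); h,W=blob(f,x,y,.022,.04); print(centre(W),rect(W),robot.sense()["t"])
E
```

```text
probe 0.62 False 0.008165381160783674 0.6187768158802862 27.4917
probe 0.47 False 0.008213859134977755 0.47173168059911486 29.6
0.30070495379813317 0.0 [0.54289695 0.05418127 0.02460822]
0.3002298949351544 0.0 [0.54282705 0.05426241 0.02452164]
[0.54253039 0.0543306 ] (array([0.54242261, 0.05442519]), (38.8, 38.2), 89.99565124511719) 36.5083
```

```bash
python3 - <<'E'
from h import *
robot.grip(.47); robot.goto([.56,.115,.04],O(np.pi/2))
for o in (.47,.62):
    robot.grip(o); robot.move_straight([.56,.115,.012],vel=.15)
    c=robot.move_straight([.56,.115,-.008],vel=.02,contact_N=5); S=robot.sense(); print("probe",o,c,S["tcp_pos"][2],S["t"]); robot.move_straight([.56,.115,.03],vel=.2)
E
```

```text
probe 0.47 False -0.007897438802377688 39.55
probe 0.62 False -0.007889138605530775 41.5917
```

```bash
python3 - <<'E'
from h import *
robot.grip(.47); robot.goto([.56,.115,.03],O(np.pi/2)); print(robot.sense()["wrist_force"])
for z in (.01,0,-.004,-.008):
    robot.move_straight([.56,.115,z],vel=.05); robot.sleep(.1);S=robot.sense(); print(z,S["tcp_pos"],S["wrist_force"].round(2),S["t"])
f=shot("tip"); cv2.imwrite("pics/tipc.png",f["image"][:,:,::-1])
f=robot.grab_frame("scene"); u=proj(f,np.array([.56,.115,.02])); print(u); u=u.astype(int)
cv2.imwrite("pics/tips.png",cv2.resize(f["image"][u[1]-80:u[1]+40,u[0]-80:u[0]+80,::-1],None,fx=4,fy=4))
E
```

```text
[0.16601682 0.10173944 0.75998857]
0.01 [0.56021507 0.11498553 0.01011657] [-0.04 -0.25  0.52] 43.1167
0 [ 5.59992411e-01  1.14967263e-01 -6.79674674e-05] [0.06 0.64 0.41] 43.5667
-0.004 [ 0.55999393  0.1149997  -0.00404339] [ 0.04  0.85 -0.55] 43.9167
-0.008 [ 0.55996809  0.11495024 -0.00806609] [-0.24 -0.2  -0.41] 44.2667
[325.93629457 244.50572934]
```

View pics/tips.png

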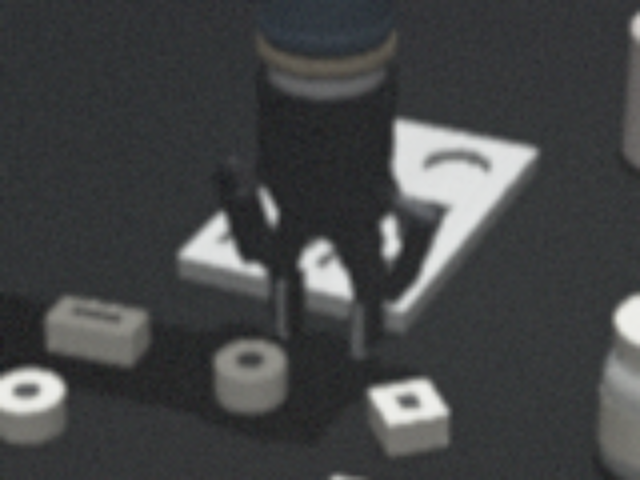

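The scene crop shows both fingertips, at about (283,335) and (360,355), still clear of the bench. So the tip stands well behind where I assumed, and I'll keep probing down gently.

```bash
python3 - <<'E'
from h import *
for o in (.47,.62):
    robot.grip(o); robot.move_straight([.56,.115,-.006],vel=.1)
    c=robot.move_straight([.56,.115,-.035],vel=.02,contact_N=5); S=robot.sense(); print("probe",o,c,S["tcp_pos"][2],S["wrist_force"].round(1),S["t"])
    robot.move_straight([.56,.115,.0],vel=.2)
f=robot.grab_frame("scene")
for z in (0,.01,.02,.03): print(z,proj(f,np.array([.587,.115,z])))
E
```

```text
probe 0.47 True -0.01343282502889116 [-0.9 -0.4  4.2] 45.4667
probe 0.62 True -0.015480151750388388 [-1.  -0.3  5.9] 46.9417
0 [336.37117911 254.77199198]
0.01 [336.40413874 251.12698388]
0.02 [336.43738211 247.45059721]
0.03 [336.4709129  243.74242501]
```

The fingertips actually sit 13.4 mm behind the reported TCP at opening 0.47, and 15.5 mm at 0.62. I'll use these measured values and redo the grip calibration.

```bash
python3 - <<'E'
from h import *
x,y=.5425,.0543
up(.06)
for yaw in (np.pi/2,0):
    robot.grip(.62); robot.goto([x,y,.06],O(yaw)); robot.move_straight([x,y,-.001],vel=.15); robot.grip(0.3,25); S=robot.sense(); print(S["opening"],S["gripper_force"],S["tcp_pos"])
    robot.grip(.62); up(.06)
f=nadir(x,y,.28,"cal"); h,W=blob(f,x,y,.022,.04); print(centre(W),rect(W),robot.sense()["t"])
E
```

```text
0.44767362286232804 25.374440252780914 [5.43599311e-01 5.46172889e-02 9.43366794e-05]
0.4528868453525102 25.203740000724792 [5.43429248e-01 5.41235448e-02 1.60594079e-04]
[0.54316078 0.05267529] (array([0.5428996, 0.0525504]), (38.9, 39.3), 89.97786712646484) 53.6833
```

```bash
cat >> h.py <<'E'
BIAS=np.array([.0004,.0013])           # true - measured
TRAY=np.array([.5115,.2566])+BIAS; TY=np.radians(2.36)
def pocket(tx,ty): 
    c,s=np.cos(TY),np.sin(TY); return TRAY+[c*tx-s*ty,s*tx+c*ty]
def pick_place(kind,guess,pk):
    f=nadir(*guess,.25); h,W=blob(f,*guess,.022,.055); c,sz,th=rect(W); m=centre(W) if kind=="ro" else c
    if np.linalg.norm(m-guess)>.01: print("moved!",m)
    if not 24<min(sz)<max(sz)<58: print("odd",sz); return False
    if kind=="ro": y0,y1=np.pi/2,np.pi/2+TY
    if kind=="sq": y0,y1=np.radians((th-45)%90+45),np.pi/2+TY
    if kind=="ob": 
        y0=np.radians(th if sz[0]>sz[1] else th-90); y0=(y0+np.pi/2)%np.pi-np.pi/2; y1=TY
    m=m+BIAS; wide={"ro":.62,"sq":.56,"ob":.46}[kind]; gz={"ro":-.001,"sq":-.001,"ob":.0}[kind]
    robot.grip(wide); robot.goto([*m,.05],O(y0)); robot.move_straight([*m,gz],vel=.12); robot.grip(.1,30)
    S=robot.sense(); e=np.array([np.cos(y0),np.sin(y0)]); off=(m-S["tcp_pos"][:2])@e
    print(kind,m.round(4),sz,round(th,1),"open",S["opening"].round(3),"F",S["gripper_force"].round(0),"off",off.round(4))
    gz=S["tcp_pos"][2]; up(.08)
    t=pocket(*pk)-off*np.array([np.cos(y1),np.sin(y1)]); zt=gz+.0055
    robot.goto([*t,.08],O(y1)); robot.move_straight([*t,zt+.012],vel=.2)
    for dx,dy in [(0,0),(.0015,0),(-.0015,0),(0,.0015),(0,-.0015),(.0015,.0015),(-.0015,-.0015),(.0015,-.0015),(-.0015,.0015)]:
        p=[t[0]+dx,t[1]+dy]
        robot.move_straight([*p,zt+.012],vel=.1); robot.move_straight([*p,zt],vel=.05,contact_N=6)
        z=robot.sense()["tcp_pos"][2]
        if z<zt+.003: break
    ok=z<zt+.003
    print("place",ok,(z-zt).round(4),dx,dy)
    if ok: robot.grip(wide); up(.10)
    print("t",robot.sense()["t"]); return ok
E
python3 - <<'E'
from h import *
pick_place("ro",np.array([.5432,.0527]),(-.034,.070))
f=nadir(.511,.257,.30,"tr1"); d=f["image"].copy(); 
for p in [(a,b) for a in (-.034,.034) for b in (.07,0,-.07)]: cv2.drawMarker(d,tuple(proj(f,np.r_[pocket(*p)-BIAS,.015]).round().astype(int).tolist()),(255,0,0),0,6)
cv2.imwrite("pics/tr1c.png",cv2.resize(d[:300,160:480,::-1],None,fx=2,fy=2))
E
```

```text
Traceback (most recent call last):
  File "h.py", line 57, in pick_place
    print(kind,m.round(4),sz,round(th,1),"open",S["opening"].round(3),"F",S["gripper_force"].round(0),"off",off.round(4))
                                                ^^^^^^^^^^^^^^^^^^
AttributeError: 'float' object has no attribute 'round'
```

```bash
sed -i 's/S\["opening"\].round(3)/round(S["opening"],3)/; s/S\["gripper_force"\].round(0)/round(S["gripper_force"])/; s/off.round(4))/round(off,4))/; s/(z-zt).round(4)/round(z-zt,4)/' h.py; python3 - <<'E'
from h import *
robot.grip(.62); up(.08)
pick_place("ro",np.array([.5432,.0527]),(-.034,.070))
f=nadir(.511,.257,.30,"tr1"); d=f["image"].copy(); 
for p in [(a,b) for a in (-.034,.034) for b in (.07,0,-.07)]: cv2.drawMarker(d,tuple(proj(f,np.r_[pocket(*p)-BIAS,.015]).round().astype(int).tolist()),(255,0,0),0,6)
cv2.imwrite("pics/tr1c.png",cv2.resize(d[:300,160:480,::-1],None,fx=2,fy=2))
E
```

```text
ro [0.5448 0.0539] (39.6, 39.1) 0.1 open 0.451 F 30 off 0.0001
place True -0.0004 0 0
t 62.6417
```

View pics/tr1c.png

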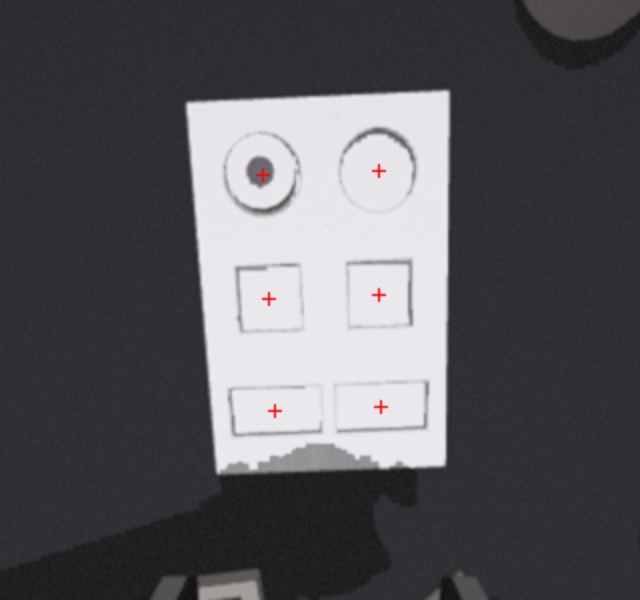

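The first round mount is seated at (261,172), and the pocket markers line up with the pocket centres. On to the other four.

```bash
python3 - <<'E'
from h import *
for k,g,p in [("ob",(.441,.054),(-.034,-.07)),("ro",(.4493,-.0285),(.034,.07)),("sq",(.6374,.0585),(.034,0)),("sq",(.6526,-.034),(-.034,0))]:
    if not pick_place(k,np.array(g),p): break
E
```

```text
ob [0.4413 0.0554] (54.6, 26.6) 8.1 open 0.289 F 30 off -0.0009
place True -0.0005 0 0
t 69.4833
ro [ 0.4497 -0.0272] (40.3, 40.2) 44.6 open 0.448 F 29 off 0.0001
place True -0.0004 0 0
t 76.5583
moved! [0.60810242 0.04538554]
sq [0.6085 0.0467] (34.6, 33.8) 43.4 open 0.389 F 30 off 0.0008
place True -0.0004 0 0
t 83.1333
sq [ 0.6534 -0.0328] (34.3, 34.2) 9.6 open 0.39 F 30 off 0.0005
place True -0.0005 0 0
t 90.0833
```

All five mounts are placed; one had been knocked aside and was found again by the fresh view. Now the cups and the pedestal.

```bash
cat >> h.py <<'E'
def circ(f,g,z,half,debug=None):
    h,W=blob(f,*g,z,half,debug); (x,y),r=cv2.minEnclosingCircle((W*1e3).astype(np.float32)); return np.array([x,y])/1e3,2*r
def seecup(g):
    for _ in range(2):
        f=nadir(*g,.25); d=f["image"].copy(); g,D=circ(f,g,.05,.045,d)
        print("cup",g.round(4),round(D,1))
    return g,D,d
def cup_to(m,t,dz):
    m=m+BIAS; robot.grip(1.0,30); robot.goto([*m,.09],O(np.pi/2)); robot.move_straight([*m,.020],vel=.15); robot.grip(.5,30)
    S=robot.sense(); print("grip",round(S["opening"],3),round(S["gripper_force"]),S["tcp_pos"].round(4)); gz=S["tcp_pos"][2]; off=m[1]-S["tcp_pos"][1]
    up(.16); p=[t[0],t[1]-off]; robot.goto([*p,max(.16,gz+dz+.04)],O(np.pi/2))
    robot.move_straight([*p,gz+dz+.008],vel=.2); c=robot.move_straight([*p,gz+dz-.002],vel=.03,contact_N=4)
    S=robot.sense(); print("place",c,round(S["tcp_pos"][2]-gz-dz,4),S["wrist_force"].round(1))
    robot.grip(1.0); up(.2); print("t",robot.sense()["t"])
E
python3 - <<'E'
from h import *
f=nadir(.5547,-.1900,.25); p,D=circ(f,(.5547,-.19),.004,.05); print("ped",p,D); d0=f["image"].copy(); cv2.circle(d0,tuple(proj(f,np.r_[p,.04]).round().astype(int).tolist()),2,(255,0,0),-1)
np.save("ped.npy",p)
m,D,d=seecup(np.array([.670,-.152]))
cv2.imwrite("pics/cup1.png",np.hstack([d0[40:260,200:440],d[40:260,200:440]])[:,:,::-1])
if 56<D<63: cup_to(m,p+BIAS,.040)
f=nadir(*p,.28); q,D=circ(f,p,.09,.045,d:=f["image"].copy()); print("stack1",q,D,"ped",p)
cv2.imwrite("pics/cup1.png",np.hstack([d0[40:260,200:440],d[40:260,200:440]])[:,:,::-1])
E
```

```text
ped [ 0.55463733 -0.19008684] 69.52207946777344
cup [ 0.6706 -0.1516] 59.6
cup [ 0.6706 -0.1516] 59.8
grip 0.672 33 [ 0.6718 -0.1508  0.0215]
place True -0.0 [-0.2  0.7  5.6]
t 98.325
stack1 [ 0.55564874 -0.19039082] 60.6392936706543 ped [ 0.55463733 -0.19008684]
```

View pics/cup1.png

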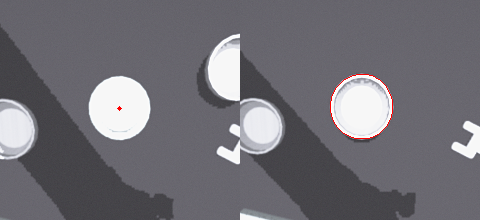

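Cup 1 stands on the pedestal at (361,107), centred to about 1 mm, and it touched down at exactly the expected height. Next, nest cup 2.

```bash
python3 - <<'E'
from h import *
p=np.load("ped.npy"); q=np.array([.5556,-.1904])
m,D,d=seecup(np.array([.440,-.209]))
if 56<D<63: cup_to(m,q+BIAS,.064)
else: print("bad")
f=nadir(*p,.28); q,D=circ(f,p,.114,.05,d:=f["image"].copy()); print("stack",q,D)
S=robot.grab_frame("scene")["image"]
g=nadir(.511,.257,.30)["image"]; t=robot.grab_frame("top")["image"]; print(robot.sense()["t"])
cv2.imwrite("pics/fin.png",np.vstack([np.hstack([d[0:300,120:520],g[0:300,120:520]]),np.hstack([S[150:450,60:460],t[130:430,140:540]])])[:,:,::-1])
E
```

```text
cup [ 0.439  -0.2106] 60.7
cup [ 0.439  -0.2106] 60.8
grip 0.675 32 [ 0.4401 -0.2097  0.0211]
place True 0.0 [0.3 1.3 4.3]
t 104.625
stack [ 0.5564848  -0.19087311] 60.619140625
106.975
```

View pics/fin.png

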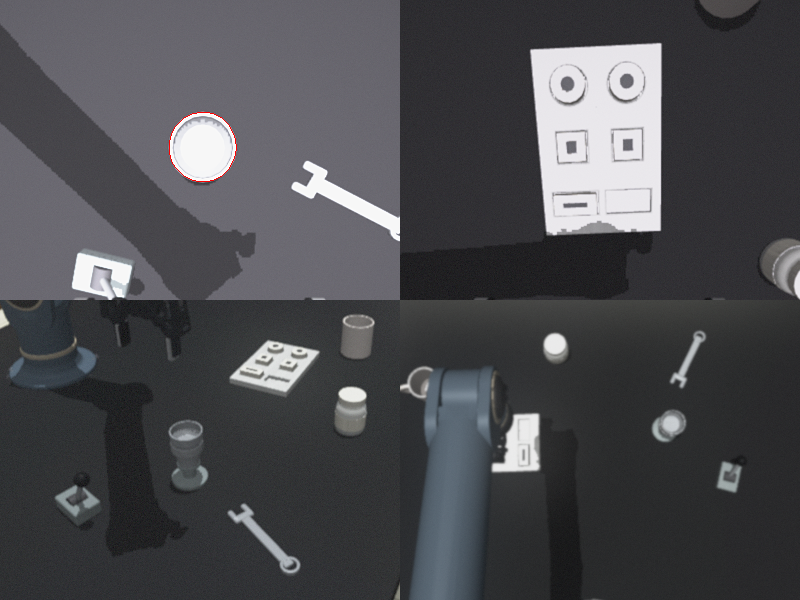

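Final views: all five mounts sit inside their pockets, the two cups are nested upright on the pedestal, and the bystanders are untouched. Before handing in I'll check the lever angle numerically.

```bash
python3 - <<'E'
from h import *
a=dict(np.load("pics/iso1.npz"));b=dict(np.load("pics/iso4.npz"))
c=[]
for f,u in ((a,(222,173)),(b,(290,190))):
    g=cv2.cvtColor(f["image"],cv2.COLOR_RGB2GRAY); w=cv2.medianBlur(g[u[1]-20:u[1]+20,u[0]-20:u[0]+20],3)
    H=cv2.HoughCircles(cv2.resize(w,None,fx=4,fy=4,interpolation=2),cv2.HOUGH_GRADIENT,1,50,param1=60,param2=12,minRadius=36,maxRadius=60)
    h=H[0,0]/4; p=np.array(u)-20+h[:2]; c.append(ray(f,p,.0922)[0]); print(p,h[2],c[-1])
print("travel",np.linalg.norm(c[1]-c[0]),"full",2*.08*np.sin(.5))
E
```

```text
[223.625 171.625] 14.025 [ 0.3938733 -0.3387368  0.0922   ]
[290.125 192.125] 13.175 [ 0.46627306 -0.36263598  0.0922    ]
travel 0.07624234749130601 full 0.07670808617667248
```

The ball moved 76.2 mm against 76.7 mm for full travel, so the lever is fully over within measurement error. Handing in.

```bash
python3 - <<'E'
from h import *
print(robot.sense()["t"],robot.close_job())
E
```

```text
the job is handed in; nothing more can be done
106.975 None
```

I handed the job in at 107 s: the isolator is off, all five mounts are in pockets of their own shape, both cups are nested on the pedestal, and the jar, spanner and mug were left alone; the judge's verdict was not shown.

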